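Set the cell clamp of a bench analyser with its thumbwheel

ROBOT

A 6-joint arm with a two-finger parallel gripper is mounted at the origin on the work surface. World frame = base frame: x ahead of the robot, y to its left, z up, the work surface at z = 0. Lengths are in mm, angles in rad, forces in N, time in s.
With the tool pointing down it reaches from about 275 to 850 mm from the base axis. Payload 19 kg.
Tool frame: the origin (TCP) lies midway between the tips of the shut fingers; the grasp point (between the pads) lies 19 mm behind it (env.hold_point_z is the distance from the TCP to the grasp point, in mm); y points along the fingers, z is the direction in which the jaws open and shut, and the axes are right-handed (so a half turn about y gives the same grasp; the last joint's range is limited). The gripper opens to 85 mm and grips with 20 to 120 N. Pads are 22 mm wide; open, the fingers measure 114 mm over their backs; the gripper's body (76 mm by 85 mm) begins 54 mm behind the grasp point. The pads swing forward as they close: fully open they stand 13 mm farther back than shut.
Start: joints at [-1.433, 0.15, 1.437, -0, 1.554, -0.134], TCP at [154.342, -553.863, 193.767] pointing down, gripper open.
Joint ranges: [-2.8, 2.8], [-0.68, 2.1], [0.12, 2.68], [-1.39, 4.53], [0.16, 2.79], [-2.81, 2.81]. Speed limits (rad/s): [1.89, 1.89, 2.22, 3.01, 3.01, 3.01].

INTERFACE

Orientations are given as a rotation vector (axis times angle).
In Python, from cell import env gives the robot as it stands. The module is installed in compiled form; this text tells all that it offers.
- The arm moves only by the tool move_arm, never from a script. Its argument "series" is a list of rows, each a list of 7 numbers: the turn, a rotation vector about the tool's x, y, z in rad, then the shift along the tool's x, y, z in m, then the opening, from 0 (shut) to 1 (fully open). A call has 1 to 5 rows; each row is the pose to reach, as a shift and turn from the pose commanded when the call began, along the tool's axes at that moment; what a row does not reach only later rows make up. A row lasts 1/12 s, in which the tool goes at most 41.7 mm and 7.16 degrees, less where a joint would pass 70% of its speed; a pose out of reach is approached as far as the arm can. A call with a gripper value outside its range is refused whole. The fingers move at their own pace and stop on an object; "newtons" is the grip in N (left out, the last holds). Time passes only in rows, so rows that repeat a pose let the fingers close. It gives the time, the measured TCP pose, the force and the opening at its end, in the units of the state.
- env.get_obs(): the state, without advancing time (a new reading comes with each control period).
- env.read_camera(name): name is "scene" or "side" or "wrist"; returns (picture, depth): 420x560x3 uint8, red, green, blue; 420x560 float32, mm along the optical axis (not along the pixel's ray), 0 where there is no reading.
- env.camera_params(name): a dict with "fov_y" (degrees; the focal length in pixels is half the picture's height over the tangent of half this angle, whatever the lens; pixels are square), "cx", "cy" (the principal point, pixels), "k1" (the pictures are not rectified: a ray, as slopes to the right and down, at radius r is drawn at 1 + k1 r^2 times it, then the intrinsics apply), "R" (3x3) and "t" (3): a world point X has camera coordinates R X + t. Camera axes: x right, y down, z forward; pixel columns grow to the right and rows downward; lengths in mm; the calibration is good to about 2 mm. A picture is of the moment at which its call begins: read the wrist's pose just before it. camera_params takes no time and is no camera call; for the wrist camera it gives the pose at the moment of the call.
- env.sign_off(): hands the job in, once; it reports no verdict.
The state is a dict: "time": time; "joints": joint angles; "joint_vel": joint speeds; "tau": joint torques, N m; "position": TCP position; "ee_rot": TCP orientation; "contact_force": force on the tool from outside, world axes, zero at the start; "moment": the same for the moment, N m; "grip_width": finger opening in mm.
Only numpy, scipy, OpenCV 4.12 (cv2) and the standard library are available. Lean on these libraries where they do the work, as an engineer would, in place of code of your own. Each camera call takes 0.05 s, during which the arm holds its last target.

TASK

Roll the knurled thumbwheel on top of the white bench analyser with a fingertip, stroke by stroke, until the sliding jaw has closed the cell gap just far enough that its front face lines up with the thin upright gauge mark standing beside it, then draw the hand away clear of everything. Move the jaw only by the wheel: do not push the jaw or the mark themselves, and leave the bottle, the vial and the pipette around it undisturbed, neither shifted nor picked up.

Things in the scene. Friction and masses are not known exactly. Their poses are not given: they have to be found in the camera images.
- analyser: White plastic bench analyser, fixed to the bench: x -110 to 110 mm, y -180 to 140, flat deck 60 above the bench. Origin on the bench, z up; the jaw closes along its +y. Thumbwheel at x=-35, y=0. Console with screen, 87 high, over y -173 to -97. White vial caps, 14 above the deck, at x=-85, y=-50 and 75. Fixed aluminium jaw at x=50, top 82 high, its face at y=50.
- wheel_top (a point): Top point of the knurled steel thumbwheel, mid-width, 82 mm above the bench at rest; does not spin. The top rolls along the analyser's y. It stands 10 above two plastic cheeks (74 long in y, 9 thick, 2 mm off either side) and 22 above the deck. The axle is sprung: it sinks 1 mm per 1.3 N, to a hard stop 5 mm down. Pressed 2 to 4 mm, it rolls by friction with a fingertip drawn across it.
- thumbwheel: The thumbwheel, 60 mm diameter, 20 mm wide, axle level along the analyser's x. Origin at its centre, 30 mm below its top; its orientation spins with it. It turns lightly (about 1 N at the rim), either way, and stays where it is left.
- jaw: Sliding aluminium jaw, 46 mm in x, 30 in y, 22 high, at analyser x=50, on the wheel's sprung carriage (it dips with it) and geared to the wheel: dragging the wheel's top towards the analyser's +y moves the jaw to +y (closing), 1 mm per 4 mm of rim; the other way opens it. Travel 40 mm, gap 45 to 5; starts near open. Origin: foot of its front (+y) face; axes as the analyser's.
- jaw_face (a point): Centre of the jaw's front (+y) face, the face towards the gap, 71 mm above the bench. This is the face to bring level with the gauge mark.
- gauge_mark: Gauge mark: upright dark steel fin, 3 mm thick in y, 14 in x, 16 high (70 to 86 above the bench), on a 12 mm foot on a rail beside the jaw's path (analyser x=83). Origin at the fin's centre; axes as the analyser's. Its y differs each time, always between the jaw's starting face and the fixed jaw; the jaw passes without touching. Goal: jaw_face at the same analyser y as this origin.
- reagent_vial: Bystander: small clear round vial with a white cap, 32 mm diameter, 62 mm high, standing loose beside the analyser. Origin under its centre.
- sample_bottle: Bystander: white round bottle, 44 mm diameter, 85 mm high, standing loose beside the analyser. Origin under its centre.
- pipette: Bystander: grey hand pipette lying loose along its x, from -116 to +107 mm, 26 mm wide, 22 mm high. Origin on the bench under it.

How it is judged (in metres and radians):
On the way, in this order (a step that is already met when the one before it is completed fails the run):
1. a fingertip rolls the thumbwheel and the jaw moves with it (contact force between the fingers and thumbwheel above 0.5 N and distance of jaw_face from where it was at the start of the episode above 0.002 m), for 0.05 s.
2. the jaw's face comes level with the gauge mark (y of jaw_face in the frame of gauge_mark between -0.0022 and 0.0022 m), for 0.2 s.
At the end, for the whole second after the job is handed in: The jaw's front face is within 2.2 mm of the middle of the gauge mark and at rest, the mark has not been shifted (2 mm), and vial, bottle and pipette are within 12 mm of where they stood (all of step 2 and linear speed of jaw below 0.003 m/s and distance of gauge_mark from where it was at the start of the episode below 0.002 m and distance of each of reagent_vial, sample_bottle, pipette from where it was at the start of the episode below 0.012 m); the robot touches nothing.
It fails at once if the robot pushes the jaw itself instead of the wheel (contact force between any of the fingers, the arm and jaw above 1.5 N).
It fails at once if the robot pushes or shifts the gauge mark (contact force between any of the fingers, the arm and gauge_mark above 1.5 N or distance of gauge_mark from where it was at the start of the episode above 0.002 m).
It fails at once if the reagent vial is moved, lifted or knocked (distance of reagent_vial from where it was at the start of the episode above 0.012 m).
It fails at once if the sample bottle is moved, lifted or knocked (distance of sample_bottle from where it was at the start of the episode above 0.012 m).
It fails at once if the pipette is moved, lifted or knocked (distance of pipette from where it was at the start of the episode above 0.012 m).
It also fails if it takes over 51 s, if anything falls off the work surface, if the arm or the gripper's body presses on something with over 40 N, if the wrist force passes 120 N, or if a joint passes its speed limit or range.

## Working session

There is one attempt and no reset: what is moved stays moved. The work goes in short steps, Python scripts to look and compute and a tool call to move; the robot and the scene stay as the last step left them, time stands still between calls to the robot, and variables do not carry over. Pictures are saved under pics/ and viewed, and the job is handed in when it is done.

Besides the shell and the picture viewer there is one more tool, called after "Emit:" as name(argument=value, ...), one argument or row to a line, values as JSON. move_arm: Moves the arm, as the interface text tells. Its arguments: {"type":"object","properties":{"series":{"type":"array","items":{"type":"array","items":{"type":"number"}}},"newtons":{"type":"number"}},"required":["series"]}

```bash
mkdir -p pics
cat > h.py <<'E'
import numpy as np, cv2
from cell import env
def snap(n,tag):
    P=env.camera_params(n); im,d=env.read_camera(n)
    cv2.imwrite(f'pics/{tag}.png',im[:,:,::-1]); np.savez(f'pics/{tag}.npz',im=im,d=d,**{k:np.array(v) for k,v in P.items()})
def load(tag): return np.load(f'pics/{tag}.npz')
def K(P):
    f=210/np.tan(np.radians(float(P['fov_y']))/2); return np.array([[f,0,float(P['cx'])],[0,f,float(P['cy'])],[0,0,1]])
def ray(P,u,v):
    q=cv2.undistortPoints(np.array([[[u,v]]],float),K(P),np.array([float(P['k1']),0,0,0]))[0,0]
    return np.array([q[0],q[1],1.])
def pt(P,u,v,z=None):
    r=ray(P,u,v);R=P['R'];t=P['t']
    c=-R.T@t; w=R.T@r
    if z is None:
        d=float(P['d'][int(round(v)),int(round(u))]); return c+w*d
    return c+w*(z-c[2])/w[2]
def proj(P,X):
    X=np.asarray(X,float).reshape(-1,3); 
    return cv2.projectPoints(X,cv2.Rodrigues(P['R'])[0],P['t'].astype(float),K(P),np.array([float(P['k1']),0,0,0]))[0][:,0]
def crop(tag,u0,v0,u1,v1,s,out):
    im=load(tag)['im'][v0:v1,u0:u1,::-1]; cv2.imwrite(f'pics/{out}.png',cv2.resize(im,None,fx=s,fy=s,interpolation=cv2.INTER_CUBIC))
E
python3 - <<'E'
from h import *
for n in ['scene','side','wrist']:
    snap(n,n+'0'); P=load(n+'0'); print(n,P['fov_y'],P['k1'],P['cx'],P['cy'],-P['R'].T@P['t'])
o=env.get_obs(); print({k:np.round(v,3) for k,v in o.items()}, env.hold_point_z)
E
```

```text
scene 42.88704170696393 -0.07755660461026878 272.2307414814437 211.18159947154862 [1498.43842257  141.35751707  681.95741229]
side 51.51251367722768 -0.10646653420411714 281.4851357865866 203.24636077014975 [ 547.33801519 -519.39167952  618.12218596]
wrist 66.49865340964956 -0.05798911092480978 281.54250950580047 218.30270812054928 [ 218.73667198 -536.07806865  373.5547738 ]
{'time': np.float64(0.15), 'joints': array([-1.433,  0.151,  1.438,  0.   ,  1.554, -0.134]), 'joint_vel': array([-0.001, -0.003, -0.003, -0.001,  0.001, -0.001]), 'tau': array([ 3.0000e-03, -7.1338e+01, -5.7105e+01, -0.0000e+00,  7.0000e-03,
        0.0000e+00]), 'position': array([ 154.323, -553.672,  193.323]), 'ee_rot': array([-0.284,  2.077, -2.075]), 'contact_force': array([-0.23 ,  0.006, -0.393]), 'moment': array([-0.009,  0.067,  0.037]), 'grip_width': np.float64(85.648)} 18.700000000000003
```

View pics/scene0.png

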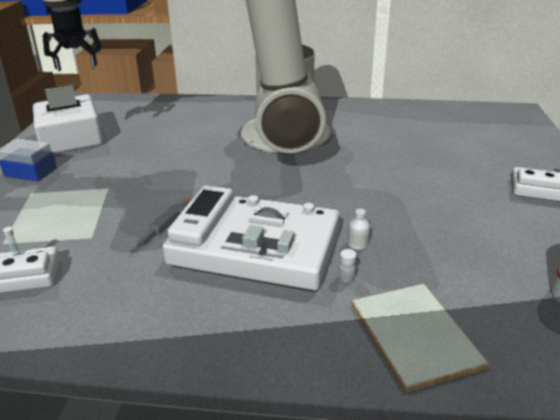

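View pics/side0.png

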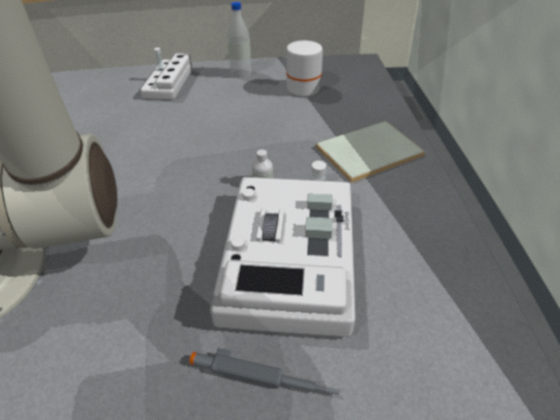

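View pics/wrist0.png

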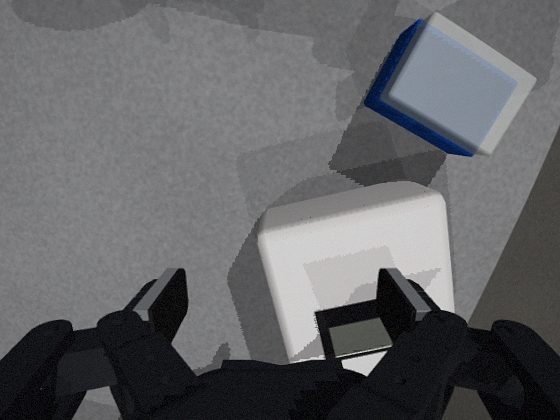

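Scene: the analyser is at (165–340, 185–290), the bottle at (360,230), the vial at (347,265) and the pipette around (165,225). Side: wheel at (270,226), jaw at (319,228), mark near (341,215). I'll enlarge both.

Run:
```python
from h import *
crop('side0',200,140,370,330,4,'c1'); crop('scene0',155,175,380,300,3.5,'c2')
for im in ['c1','c2']: print(cv2.imread(f'pics/{im}.png').shape)
```

```text
(760, 680, 3)
(438, 788, 3)
```

Run:
```python
from h import *
crop('side0',210,170,365,330,3.75,'c1b'); 
P=load('side0')
for n in ['side0','scene0']:
  P=load(n); d=P['d']; v,u=np.nonzero(d>0)
  q=cv2.undistortPoints(np.stack([u,v],1)[:,None].astype(float),K(P),np.array([float(P['k1']),0,0,0]))[:,0]
  X=(np.c_[q,np.ones(len(q))]*d[v,u][:,None]-P['t'])@P['R']
  m=(X[:,0]>300)&(X[:,0]<850)&(abs(X[:,1])<400)
  # deck
  k=m&(abs(X[:,2]-60)<4); Y=X[k]
  print(n,'bench z',np.median(X[m&(abs(X[:,2])<8),2]),'deck',len(Y),Y[:,:2].min(0),Y[:,:2].max(0),np.median(Y[:,2]))
  r=cv2.minAreaRect(Y[:,:2].astype(np.float32)); print(r)
```

```text
side0 bench z 0.34382073006764363 deck 9893 [ 465.62810519 -184.110409  ] [729.02085553 220.21989176] 59.97679698146499
((602.6519165039062, 17.920074462890625), (379.23919677734375, 218.7682647705078), 79.79148864746094)
scene0 bench z 0.26572382350038765 deck 6412 [ 476.33611514 -399.92139657] [762.71748463 225.32676853] 59.787855465517
((611.3604125976562, -90.03225708007812), (266.78387451171875, 635.5030517578125), 3.291551351547241)
```

View pics/c1b.png

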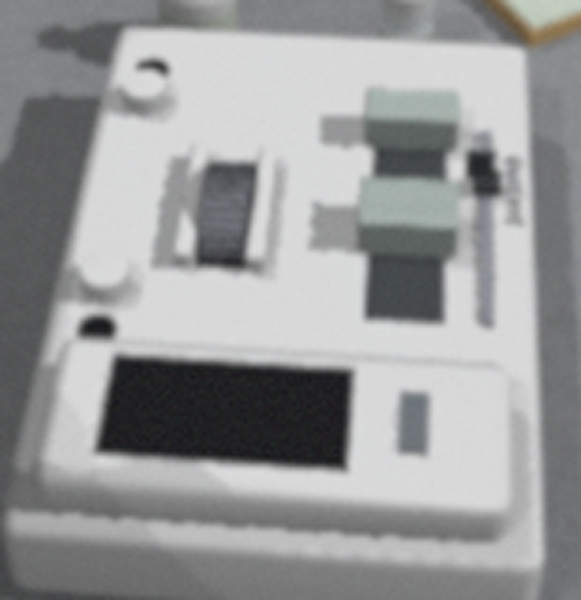

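View pics/c2.png

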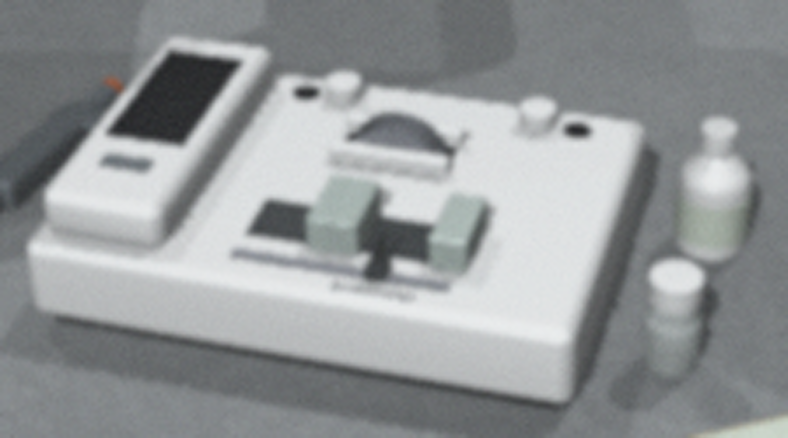

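```bash
cat > fit.py <<'E'
from h import *
from scipy.optimize import least_squares
S=lambda a,b:(210-.5+(a+.5)/3.75,170-.5+(b+.5)/3.75)
C=lambda a,b:(155-.5+(a+.5)/3.5,175-.5+(b+.5)/3.5)
side=[((27,50,82),S(365,121)),((73,50,82),S(459,122)),((-85,75,74),S(148,85)),((-85,-50,74),S(103,270)),((-110,140,60),S(115,28)),((110,140,60),S(527,45)),((110,-180,60),S(543,540)),((-110,-180,60),S(8,515))]
scene=[((-85,-50,74),C(343,80)),((-85,75,74),C(538,107)),((110,140,60),C(572,335)),((-110,140,60),C(642,125)),((110,-180,60),C(32,240))]
def T(p,X):
    c,s=np.cos(p[2]),np.sin(p[2]); X=np.asarray(X,float).reshape(-1,3)
    return np.c_[p[0]+c*X[:,0]-s*X[:,1],p[1]+s*X[:,0]+c*X[:,1],X[:,2]]
def fit(which):
    def f(p):
        r=[]
        for n,L in which: r.append((proj(load(n),T(p,[a for a,b in L]))-np.array([b for a,b in L])).ravel())
        return np.concatenate(r)
    s=least_squares(f,[600,20,-.17],loss='soft_l1'); return s.x,f(s.x)
if __name__=='__main__':
    for w in ([('side0',side)],[('scene0',scene)],[('side0',side),('scene0',scene)]):
        p,r=fit(w); print(p.round(3)); print(r.reshape(-1,2).round(1).tolist())
    np.save('pose.npy',p)
    print('wheel',T(p,(-35,0,82)))
    for tag,pts in(('side0',0),('scene0',0)):
        P=load(tag);im=P['im'][:,:,::-1].copy();im=cv2.resize(im,None,fx=3,fy=3,interpolation=cv2.INTER_CUBIC)
        box=[(-110,-180,60),(110,-180,60),(110,140,60),(-110,140,60),(-110,-180,60)]
        for L in (box,[(27,50,82),(73,50,82)],[(-35,-37,72),(-35,37,72)],[(-45,0,82),(-25,0,82)],[(83,-20,62),(83,50,62)]):
            cv2.polylines(im,[(proj(P,T(p,L))*3+1).astype(np.int32)],False,(0,0,255),1)
        if tag=='side0': im=im[420:1020,580:1180]
        else: im=im[500:920,440:1190]
        cv2.imwrite(f'pics/ov_{tag}.png',im)
E
python3 fit.py
```

```text
[ 6.0083e+02  9.7550e+00 -1.7100e-01]
[[-0.1, -1.2], [0.3, -0.2], [-1.2, -0.5], [0.3, -0.5], [0.4, -2.0], [0.0, -1.4], [1.5, 7.2], [-3.7, 3.7]]
[ 5.98901e+02  1.18830e+01 -1.81000e-01]
[[0.2, -0.5], [-0.0, -0.4], [-0.0, 0.5], [2.1, -1.9], [-3.7, 0.5]]
[ 6.00576e+02  1.11700e+01 -1.75000e-01]
[[-0.2, -1.7], [0.1, -0.6], [-1.1, -1.1], [0.0, -1.3], [0.6, -2.6], [0.1, -1.7], [0.6, 6.6], [-4.2, 2.6], [-0.5, -0.0], [-0.6, -0.1], [0.0, 0.8], [1.5, -1.7], [-4.3, 1.3]]
wheel [[566.10994173  17.25859309  82.        ]]
```

View pics/ov_side0.png

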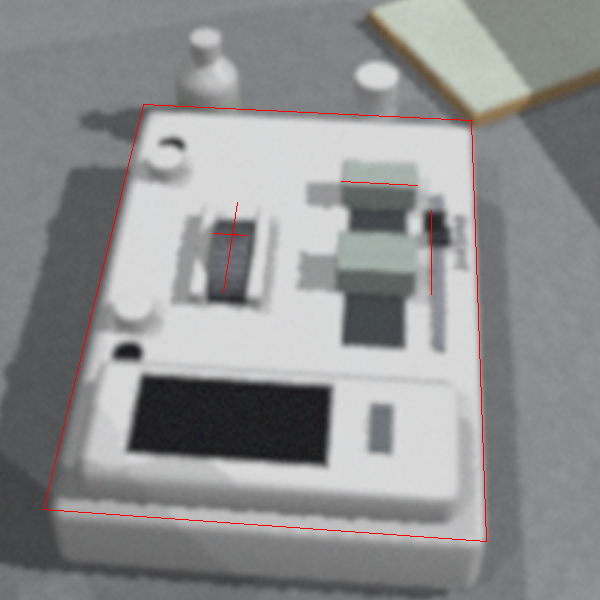

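View pics/ov_scene0.png

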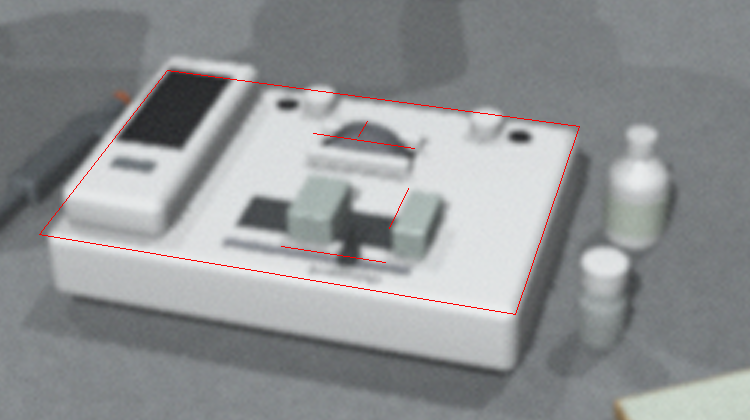

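```bash
cat >> h.py <<'E'
from scipy.spatial.transform import Rotation as Ro
def state():
    o=env.get_obs(); return o,Ro.from_rotvec(o['ee_rot'])
def plan(target,Rt):
    o,R=state(); d=(R.inv().apply(np.array(target)-o['position']))/1000
    rv=(R.inv()*Rt).as_rotvec(); return rv.round(4),d.round(4)
E
python3 - <<'E'
from h import *
o,R=state(); print(R.as_matrix().round(3))
yaw=-.174
ay=np.array([-np.sin(yaw),np.cos(yaw),0])
for s in(1,-1):
    x=s*ay;y=np.array([0,0,-1.]);z=np.cross(x,y); Rt=Ro.from_matrix(np.c_[x,y,z])
    print(s,plan([560,17,300],Rt))
    print((Rt.as_rotvec()).round(3))
E
sed -n 1,1p pose.npy >/dev/null
```

```text
[[-0.963 -0.     0.268]
 [-0.268  0.001 -0.963]
 [-0.    -1.    -0.001]]
1 (array([7.0000e-04, 2.0166e+00, 8.0000e-04]), array([-0.544 , -0.1062, -0.4409]))
[-1.286 -1.08   1.08 ]
-1 (array([ 7.000e-04, -1.125e+00, -6.000e-04]), array([-0.544 , -0.1062, -0.4409]))
[-1.122  1.336 -1.336]
```

Emit:
move_arm(
  series=[
    [0,0,0,0,-0.04,0,1],
    [0,0,0,0,-0.08,0,1],
    [0,0,0,0,-0.11,0,0.5],
    [0,-0.12,0,-0.03,-0.11,-0.025,0],
    [0,-0.24,0,-0.06,-0.11,-0.05,0],
  ],
  newtons=40,
)

```text
time: 0.57
position: [198.5, -490.1, 304.7]
ee_rot: [-0.508, 1.931, -1.934]
contact_force: [0.9, 0.1, -0.5]
grip_width: 51.7
```

```bash
cat > pl.py <<'E'
from h import *
import sys
yaw=float(sys.argv[4]) if len(sys.argv)>4 else -.174
ay=np.array([-np.sin(yaw),np.cos(yaw),0]);x=-ay;y=np.array([0,0,-1.]);Rt=Ro.from_matrix(np.c_[x,y,np.cross(x,y)])
print(*[v.tolist() for v in plan([float(a) for a in sys.argv[1:4]],Rt)]); print(env.get_obs()['time'])
E
python3 pl.py 560 17 300
```

```text
[-0.0013, -0.8825, 0.0011] [-0.5642, 0.0041, -0.2637]
0.5667
```

Emit:
move_arm(
  series=[
    [0,-0.1,0,-0.033,0,-0.016,0],
    [0,-0.2,0,-0.066,0,-0.031,0],
    [0,-0.3,0,-0.1,0,-0.047,0],
    [0,-0.4,0,-0.133,0,-0.062,0],
    [0,-0.5,0,-0.166,0,-0.078,0],
  ],
)

```text
time: 0.98
position: [305.8, -338.7, 303.7]
ee_rot: [-0.894, 1.605, -1.605]
contact_force: [1.2, -0.4, 0.2]
grip_width: 0.1
```

```bash
python3 pl.py 560 17 300
```

```text
[0.0, -0.3803, -0.0001] [-0.4362, 0.0037, 0.0289]
0.9833
```

Emit:
move_arm(
  series=[
    [0,-0.1,0,-0.033,0,0.004,0],
    [0,-0.2,0,-0.066,0,0.012,0],
    [0,-0.3,0,-0.1,0,0.022,0],
    [0,-0.38,0,-0.133,0,0.033,0],
    [0,-0.38,0,-0.166,0,0.046,0],
  ],
)

```text
time: 1.4
position: [433.2, -222.3, 304.0]
ee_rot: [-1.122, 1.335, -1.336]
contact_force: [0.6, -1.5, 0.9]
grip_width: 0.1
```

```bash
python3 pl.py 602 -40 300
```

```text
[-0.0004, 0.0008, 0.0002] [-0.2087, 0.004, 0.1349]
1.4
```

Emit:
move_arm(
  series=[
    [0,0,0,-0.035,0,0.0225,0],
    [0,0,0,-0.07,0,0.045,0],
    [0,0,0,-0.105,0,0.067,0],
    [0,0,0,-0.14,0,0.09,0],
    [0,0,0,-0.175,0,0.113,0],
  ],
)

```text
time: 1.82
position: [575.4, -70.2, 303.7]
ee_rot: [-1.119, 1.34, -1.34]
contact_force: [0.5, -0.5, 1.4]
grip_width: 0.1
```

Emit:
move_arm(
  series=[
    [0,0,0,-0.03,0,0.02,0],
    [0,0,0,-0.034,0,0.022,0],
    [0,0,0,-0.034,0,0.022,0],
  ],
)

```text
time: 2.07
position: [602.9, -40.9, 302.6]
ee_rot: [-1.122, 1.339, -1.337]
contact_force: [-0.6, -0.4, -0.1]
grip_width: -0.2
```

```bash
python3 -c "
from h import *
snap('wrist','w1');o=env.get_obs();print(o['position'],o['contact_force'],o['time'])"
```

```text
[602.12849622 -42.1788164  303.1121835 ] [-0.03562771 -0.82264199 -0.20119363] 2.1167
```

View pics/w1.png

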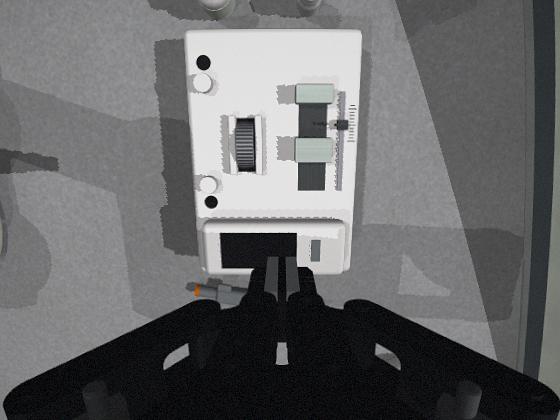

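The wrist view shows the wheel (246,145), jaw (314,150), fixed jaw (314,94) and mark (342,125). I'll enlarge it.

```bash
python3 -c "
from h import *
crop('w1',180,20,370,220,3,'w1a');crop('w1',285,75,365,155,7.5,'w1b')"
```

```text
(no output)
```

View pics/w1a.png

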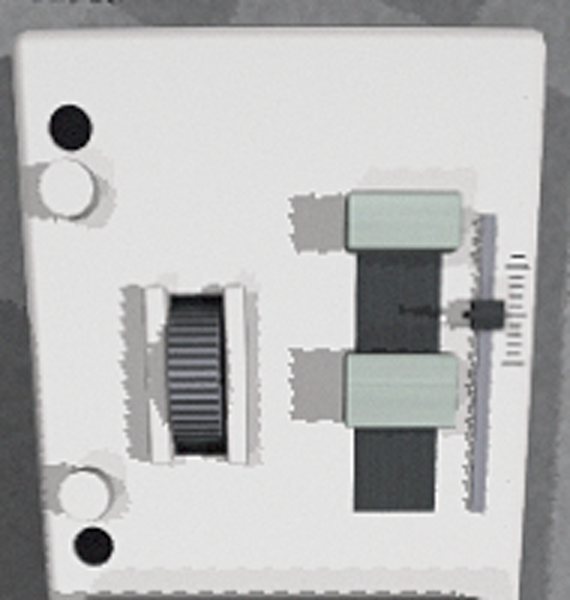

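View pics/w1b.png

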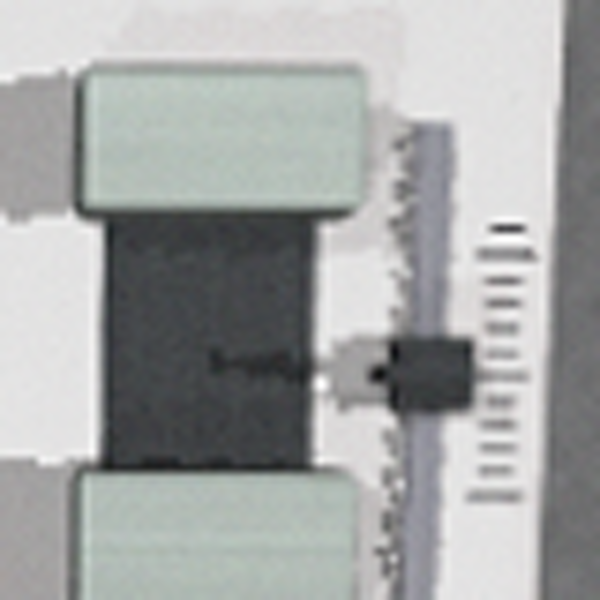

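```bash
cat > fit2.py <<'E'
from fit import *
A=lambda a,b:(180-.5+(a+.5)/3,20-.5+(b+.5)/3)
B=lambda a,b:(285-.5+(a+.5)/7.5,75-.5+(b+.5)/7.5)
w=[((27,50,82),B(80,214)),((73,50,82),B(363,215)),((-85,75,74),A(68,188)),((-85,-50,74),A(85,492)),((-35-12-4.5,37,72),A(155,287)),((-35-12-4.5,-37,72),A(157,462)),((-35+16.5,37,72),A(234,286)),((-35+16.5,-37,72),A(239,463))]
p,r=fit([('w1',w)]);print(p.round(4));print(r.reshape(-1,2).round(2).tolist())
np.save('pose.npy',p); P=load('w1'); print('wheel',T(p,(-35,0,82)))
def inv(q): 
    c,s=np.cos(p[2]),np.sin(p[2]); d=q-np.array([p[0],p[1],0]); return np.array([c*d[0]+s*d[1],-s*d[0]+c*d[1],d[2]])
for n,q,z in(('jawface L',B(80,468),82),('jawface R',B(355,468),82),('foot top',B(430,338),70),('foot bot',B(430,410),70),('finc z86',B(430,374),86),('finc z70',B(430,374),70)): print(n,inv(pt(P,*q,z)).round(1))
print('cam in analyser',inv(-P['R'].T@P['t']))
for q in (B(430,350),B(430,374),B(430,400),B(200,560),A(196,375)): print('depth',inv(pt(P,*q)).round(1))
E
python3 fit2.py
```

```text
[ 6.002106e+02  8.999600e+00 -1.785000e-01]
[[0.09, -0.19], [0.95, -0.04], [-0.35, -0.44], [-0.66, 1.11], [-0.3, -0.74], [1.05, 0.86], [0.16, -0.45], [-0.64, 0.55]]
wheel [[565.76671752  15.21402055  82.        ]]
jawface L [27.4 10.4 82. ]
jawface R [72.1 10.6 82. ]
foot top [85.6 31.5 70. ]
foot bot [86.1 19.9 70. ]
finc z86 [82.9 25.5 86. ]
finc z70 [85.8 25.8 70. ]
cam in analyser [ 10.86588283  18.48983224 482.93819281]
depth [85.8 29.6 69.4]
depth [82.9 25.5 86.3]
depth [86.  21.6 70.1]
depth [47.1 -4.2 83.5]
depth [-33.9   1.1  83.2]
```

```bash
python3 - <<'E'
from fit import *
p=np.load('pose.npy'); print(T(p,[(-35,-15,100),(-35,15,79)]))
E
python3 pl.py 563.1 0.5 100 -0.1785
```

```text
[[5.63103384e+02 4.52358871e-01 1.00000000e+02]
 [5.68430051e+02 2.99756822e+01 7.90000000e+01]]
[0.0013, 0.001, 0.0001] [-0.0351, 0.2032, -0.0457]
2.1167
```

Emit:
move_arm(
  series=[
    [0,0,0,-0.018,0,-0.025,0],
    [0,0,0,-0.035,0.02,-0.0457,0],
    [0,0,0,-0.035,0.06,-0.0457,0],
    [0,0,0,-0.035,0.1,-0.0457,0],
    [0,0,0,-0.035,0.13,-0.0457,0],
  ],
)

```text
time: 2.53
position: [561.5, -1.0, 171.6]
ee_rot: [-1.119, 1.341, -1.34]
contact_force: [0.4, -0.5, -0.3]
grip_width: -0.3
```

Emit:
move_arm(
  series=[
    [0,0,0,0,0.03,0,0],
    [0,0,0,0,0.055,0,0],
    [0,0,0,0,0.073,0,0],
    [0,0,0,0,0.073,0,0],
    [0,0,0,0,0.073,0,0],
  ],
)

```text
time: 2.95
position: [562.6, -1.1, 101.1]
ee_rot: [-1.119, 1.341, -1.34]
contact_force: [0.6, -0.5, 0.5]
grip_width: 0.0
```

```bash
python3 pl.py 563.1 0.5 79 -0.1785; python3 -c "
from h import *
snap('side','s2');snap('wrist','w2');o=env.get_obs();print(o['position'],o['contact_force']);crop('s2',220,120,370,270,4,'s2a')
crop('w2',130,100,410,310,2.8,'w2a')"
```

```text
[0.0007, -0.0018, 0.0001] [-0.0016, 0.0221, 0.0002]
2.95
[563.79548887  -0.78246377 102.6403512 ] [-0.06220757 -0.71814785  0.20668323]
```

View pics/s2a.png

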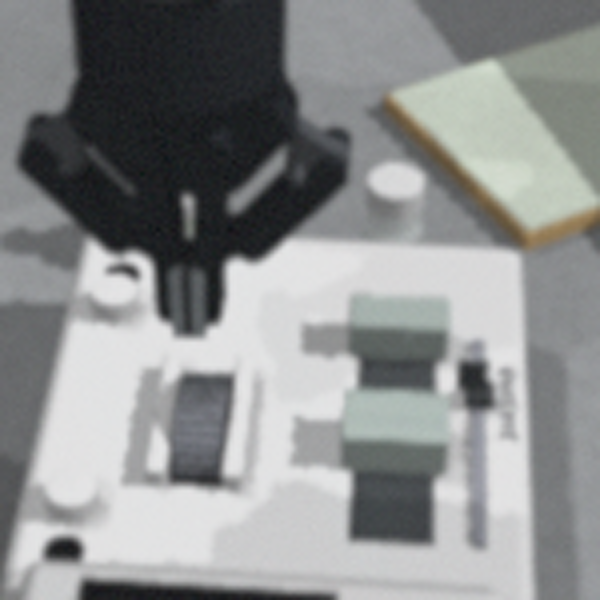

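View pics/w2a.png

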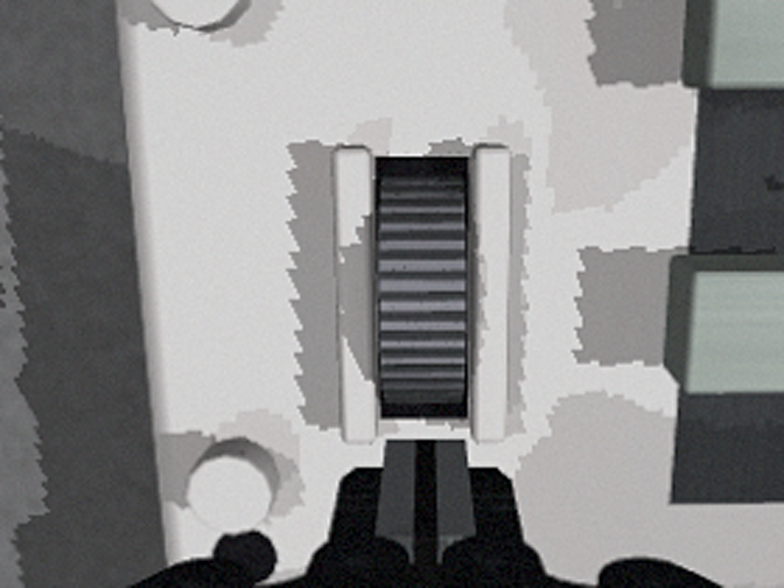

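Run:
```python
from fit import *
p=np.load('pose.npy')
P=load('w2'); o=np.array(env.get_obs()['position'])
ay=np.array([.1775,.984,0])
print('R',P['R'].round(3))
for X in (o,o+11*ay,o-11*ay,T(p,(-35,0,82))[0],T(p,(-35,37,72))[0],T(p,(-35,-37,72))[0]):
    u=proj(P,X)[0]; print(u.round(1), ((u-[130,100])*2.8).round(0))
for a,b in ((400,450),(425,450),(450,450),(400,500),(450,520)):
    q=pt(P,130+a/2.8,100+b/2.8); c,s=np.cos(p[2]),np.sin(p[2]); d=q-[p[0],p[1],0]; print(a,b,np.round([c*d[0]+s*d[1],-s*d[0]+c*d[1],d[2]],1))
```

```text
R [[ 0.984 -0.179  0.003]
 [-0.173 -0.948  0.267]
 [-0.045 -0.263 -0.964]]
[283.  245.9] [428. 409.]
[283.  228.3] [428. 359.]
[283. 263.] [428. 456.]
[281.4 211.3] [424. 312.]
[281.3 152. ] [424. 146.]
[281.4 258.6] [424. 444.]
400 450 [-39.   -5.8 149.2]
425 450 [-35.   -6.3 148.2]
450 450 [-31.   -5.8 149.3]
400 500 [-38.5  -5.9 167. ]
450 520 [-31.7  -5.4 174.1]
```

Run:
```python
from fit import *
p=np.load('pose.npy')
def inv(q): 
    c,s=np.cos(p[2]),np.sin(p[2]); d=q-np.array([p[0],p[1],0]); return np.round([c*d[0]+s*d[1],-s*d[0]+c*d[1],d[2]],1)
P=load('w2'); 
for a,b in ((200,250),(422,290),(422,310),(740,330),(355,300),(410,442),(410,436),(455,445)): print(a,b,inv(pt(P,130+a/2.8,100+b/2.8)))
print('cam',inv(-P['R'].T@P['t']))
P=load('s2'); o=np.array(env.get_obs()['position'])
print((proj(P,o)[0]-[220,120])*4, (proj(P,o+[0,0,42])[0]-[220,120])*4)
for a,b in ((180,270),(180,300),(180,325),(195,330),(200,320)): print(a,b,inv(pt(P,220+a/4,120+b/4)))
```

```text
200 250 [-91.3  10.6  60. ]
422 290 [-35.4   5.1  81.9]
422 310 [-35.4   0.6  82.7]
740 330 [39.1 -4.6 81.7]
355 300 [-51.5   0.6  72.6]
410 442 [-37.4  -5.8 145.9]
410 436 [-38.7 -39.9  59.6]
455 445 [-30.   -6.3 146.1]
cam [-35.4  50.9 282.5]
[194.89884766 386.6294224 ] [191.651809   312.79041614]
180 270 [-36.1 -28.  177.7]
180 300 [-36.5 -29.3 163.2]
180 325 [-37.5 -26.1 146.9]
195 330 [-31.5 -26.9 145.4]
200 320 [-29.2 -27.6 151.6]
```

The seen fingertips are about 42 mm above where the reported TCP would put them: z≈145, against 102.6. I'll check the gripper's true lower profile before going down.

Run:
```python
from fit import *
p=np.load('pose.npy'); c,s=np.cos(p[2]),np.sin(p[2])
def cloud(n):
  P=load(n); d=P['d']; v,u=np.nonzero(d>0)
  q=cv2.undistortPoints(np.stack([u,v],1)[:,None].astype(float),K(P),np.array([float(P['k1']),0,0,0]))[:,0]
  X=(np.c_[q,np.ones(len(q))]*d[v,u][:,None]-P['t'])@P['R']-[p[0],p[1],0]
  return np.c_[c*X[:,0]+s*X[:,1],-s*X[:,0]+c*X[:,1],X[:,2]]
for n in('s2','w2'):
  X=cloud(n); k=(abs(X[:,0]+35)<90)&(abs(X[:,1]+15)<80)&(X[:,2]>100)&(X[:,2]<400); X=X[k]
  print(n)
  for a in range(-90,90,10):
    m=(X[:,0]+35>=a)&(X[:,0]+35<a+10)
    if m.sum()>3: print(a,m.sum(),X[m].min(0).round(0),X[m].max(0).round(0))
```

```text
s2
-70 5 [-96. -29. 225.] [-95.  -8. 230.]
-60 113 [-95. -31. 213.] [-85.  -4. 237.]
-50 238 [-85. -42. 199.] [-75. -10. 387.]
-40 598 [-75. -54. 186.] [-65.  -4. 391.]
-30 749 [-65. -60. 184.] [-55.  -5. 393.]
-20 841 [-55. -64. 148.] [-45. -19. 394.]
-10 1034 [-45. -65. 140.] [-35.  -4. 395.]
0 982 [-35. -65. 140.] [-25. -13. 395.]
10 1023 [-25. -64. 145.] [-15.  -5. 396.]
20 971 [-15. -60. 183.] [ -5.  -3. 399.]
30 968 [ -5. -54. 187.] [  5.  -5. 400.]
40 563 [  5. -43. 198.] [ 15.  -4. 399.]
50 127 [ 15. -32. 211.] [ 25.  -3. 237.]
60 18 [ 25. -29. 224.] [ 27.  -4. 232.]
w2
-70 146 [-98.  -6. 222.] [-95.  -4. 232.]
-60 2509 [-95. -10. 211.] [-85.  -2. 235.]
-50 4420 [-85. -23. 199.] [-75.  -3. 233.]
-40 4734 [-75. -26. 186.] [-65.  -3. 231.]
-30 2949 [-65. -25. 182.] [-55.  -3. 233.]
-20 4438 [-55. -11. 146.] [-45.   4. 241.]
-10 5975 [-45. -29. 144.] [-35.   4. 240.]
0 6160 [-35. -29. 144.] [-25.   4. 240.]
10 4209 [-25. -11. 147.] [-15.   4. 241.]
20 3000 [-15. -26. 183.] [ -5.  -3. 233.]
30 4910 [ -5. -26. 187.] [  5.  -4. 231.]
40 4331 [  5. -23. 198.] [ 15.  -3. 233.]
50 2369 [ 15. -10. 211.] [ 25.  -2. 235.]
60 87 [ 25.  -6. 224.] [ 27.  -5. 231.]
```

Emit:
move_arm(
  series=[
    [0,0,0,-0.001,0.018,0,0],
    [0,0,0,-0.001,0.02,0,0],
    [0,0,0,-0.001,0.0225,0,0],
    [0,0,0,-0.001,0.0225,0,0],
  ],
)

```text
time: 3.38
position: [563.7, 0.8, 79.0]
ee_rot: [-1.119, 1.34, -1.34]
contact_force: [-1.0, 0.1, 0.6]
grip_width: 0.2
```

Emit:
move_arm(
  series=[
    [0,0,0,0,0.001,0,0],
    [0,0,0,0,0.002,0,0],
    [0,0,0,0,0.002,0,0],
  ],
)

```text
time: 3.63
position: [563.6, 0.9, 76.7]
ee_rot: [-1.119, 1.34, -1.34]
contact_force: [0.0, 0.3, 0.4]
grip_width: 0.3
```

No contact at TCP z 76.7, which agrees with the pictures that the tip sits about 41 mm above the reported TCP. I'll go on by the pictures.

Emit:
move_arm(
  series=[
    [0,0,0,0,0.012,0,0],
    [0,0,0,0,0.024,0,0],
    [0,0,0,0,0.03,0,0],
    [0,0,0,0,0.03,0,0],
  ],
)

```text
time: 3.97
position: [562.3, 1.1, 44.0]
ee_rot: [-1.121, 1.343, -1.338]
contact_force: [-0.5, 0.1, -0.3]
grip_width: 0.1
```

```bash
python3 -c "
from h import *
o=env.get_obs();print(o['position'],o['contact_force']);snap('side','s3');snap('wrist','w3');crop('s3',220,120,370,270,4,'s3a')
crop('w3',130,100,410,310,2.8,'w3a')"
```

```text
[562.3227463    1.07722004  43.95789721] [-0.54315958  0.12152252 -0.29054283]
```

View pics/s3a.png

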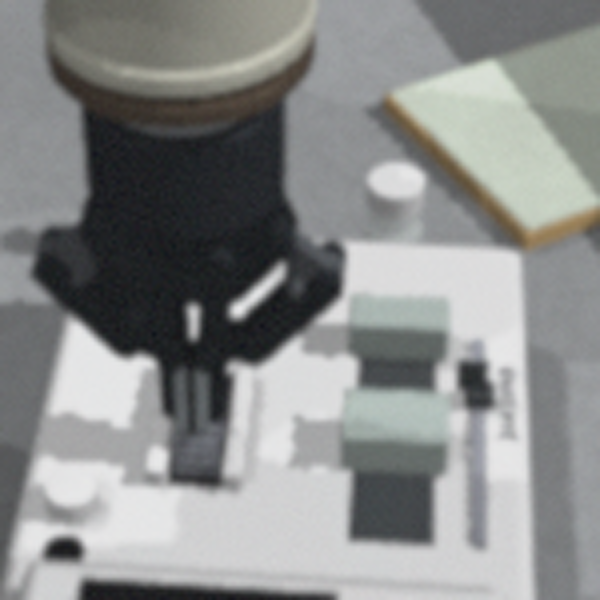

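View pics/w3a.png

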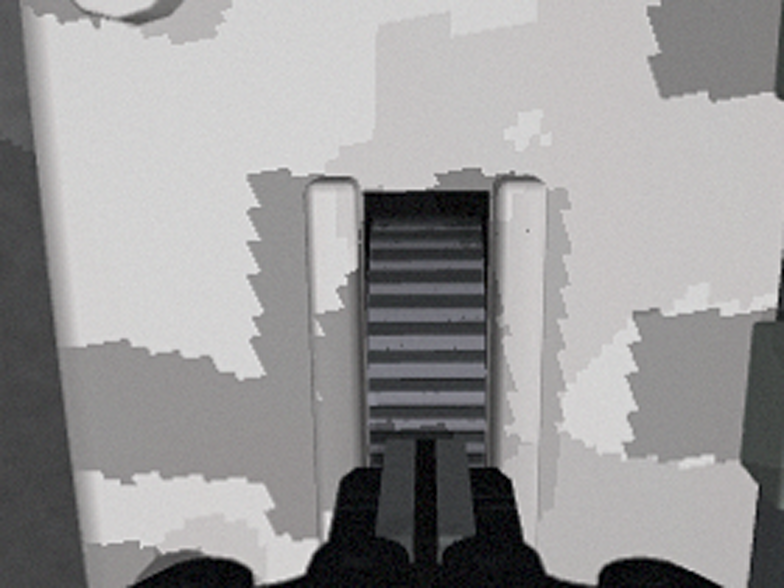

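The fingertips hover just over the wheel's top, centred in width. I'll press gently.

Emit:
move_arm(
  series=[
    [0,0,0,0,0.002,0,0],
    [0,0,0,0,0.004,0,0],
    [0,0,0,0,0.004,0,0],
    [0,0,0,0,0.004,0,0],
  ],
)

```text
time: 4.4
position: [563.7, 0.9, 42.5]
ee_rot: [-1.119, 1.339, -1.34]
contact_force: [-0.2, 0.1, 1.9]
grip_width: 0.4
```

Emit:
move_arm(
  series=[
    [0,0,0,0,0.001,0,0],
    [0,0,0,0,0.002,0,0],
    [0,0,0,0,0.002,0,0],
    [0,0,0,0,0.002,0,0],
  ],
)

```text
time: 4.73
position: [563.7, 0.9, 40.5]
ee_rot: [-1.119, 1.34, -1.34]
contact_force: [0.8, -1.3, 3.4]
grip_width: -0.0
```

Emit:
move_arm(
  series=[
    [0,0,0,0,0.0003,0,0],
    [0,0,0,-0.004,0.0005,0,0],
    [0,0,0,-0.008,0.0005,0,0],
    [0,0,0,-0.012,0.0005,0,0],
    [0,0,0,-0.015,0.0005,0,0],
  ],
)

```text
time: 5.15
position: [566.4, 16.2, 40.0]
ee_rot: [-1.119, 1.339, -1.34]
contact_force: [2.4, -1.6, 6.1]
grip_width: 0.0
```

Emit:
move_arm(
  series=[
    [0,0,0,-0.004,0,0,0],
    [0,0,0,-0.008,0,0,0],
    [0,0,0,-0.012,0,0,0],
    [0,0,0,-0.015,0,0,0],
    [0,0,0,-0.015,0,0,0],
  ],
)

```text
time: 5.57
position: [569.0, 31.3, 39.9]
ee_rot: [-1.119, 1.34, -1.339]
contact_force: [2.1, 0.4, 3.1]
grip_width: 0.2
```

Emit:
move_arm(
  series=[
    [0,0,0,0,-0.005,0,0],
    [0,0,0,0,-0.015,0,0],
    [0,0,0,0,-0.02,0,0],
    [0,0,0,0,-0.02,0,0],
  ],
)

```text
time: 5.9
position: [569.4, 30.3, 61.5]
ee_rot: [-1.118, 1.339, -1.341]
contact_force: [-0.2, -1.0, 0.5]
grip_width: 0.1
```

```bash
python3 -c "
from h import *
o=env.get_obs();print(o['position'],o['contact_force']);snap('side','s4');snap('wrist','w4');crop('s4',220,120,370,270,4,'s4a')
"
```

```text
[569.44194595  30.27585162  61.46733069] [-0.17322575 -1.00144361  0.49143316]
```

View pics/s4a.png

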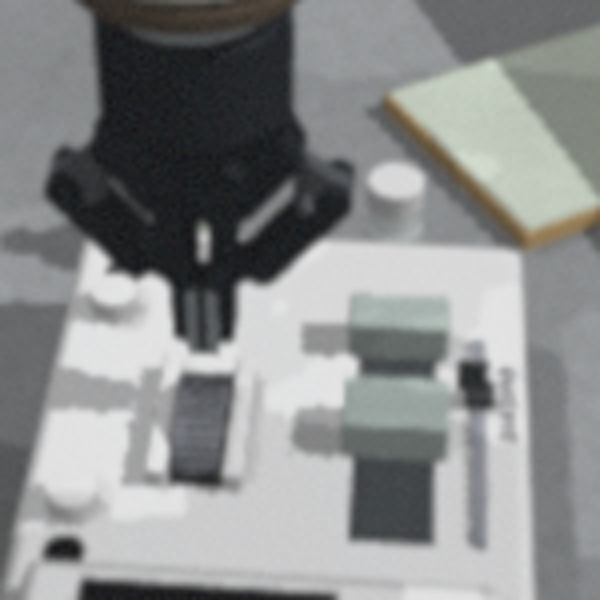

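View pics/w4.png

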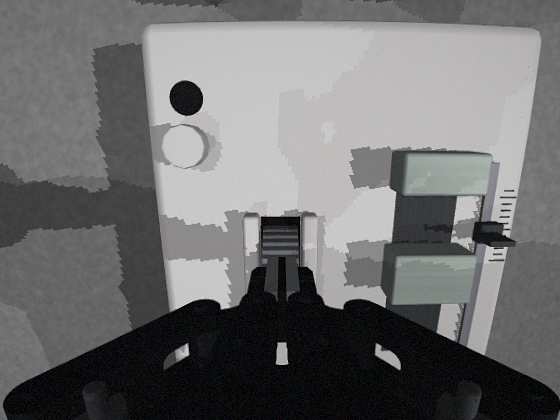

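The jaw has moved. In the wrist view its front top edge is at v≈243, and the fin top is around (495,228–238). Next I'll measure both.

```bash
python3 -c "
from h import *
crop('w4',375,140,525,310,3.5,'w4a')"
cat > meas.py <<'E'
from fit import *
import sys
p=np.load('pose.npy'); c,s=np.cos(p[2]),np.sin(p[2])
def cl(n):
  P=load(n); d=P['d']; v,u=np.nonzero(d>0)
  q=cv2.undistortPoints(np.stack([u,v],1)[:,None].astype(float),K(P),np.array([float(P['k1']),0,0,0]))[:,0]
  X=(np.c_[q,np.ones(len(q))]*d[v,u][:,None]-P['t'])@P['R']-[p[0],p[1],0]
  return np.c_[c*X[:,0]+s*X[:,1],-s*X[:,0]+c*X[:,1],X[:,2]]
X=cl(sys.argv[1])
for lab,x0,x1,z0,z1,y0,y1 in(('jaw top',35,65,80,84.5,-45,45),('fixed top',35,65,80,84.5,46,85),('fin top',77,89,84,88,0,49),('foot top',77,89,68.5,72,0,49),('wheel',-40,-30,80,84,-20,20)):
  m=(X[:,0]>x0)&(X[:,0]<x1)&(X[:,2]>z0)&(X[:,2]<z1)&(X[:,1]>y0)&(X[:,1]<y1)
  if m.sum(): print(lab,m.sum(),'y',np.percentile(X[m,1],[1,50,99]).round(1),'x',X[m,0].mean().round(1),'z',np.median(X[m,2]).round(1))
E
for t in w1 w4 s4 scene0; do echo $t; python3 meas.py $t; done
```

```text
w1
jaw top 596 y [-20.   -5.1   9.3] x 50.2 z 82.2
fixed top 496 y [51.1 61.4 72.7] x 50.1 z 82.1
fin top 16 y [25.  26.  27.1] x 81.9 z 86.2
foot top 46 y [21.4 23.9 31.1] x 84.5 z 70.2
wheel 157 y [-13.3   0.7  13.8] x -34.8 z 81.7
w4
jaw top 2627 y [-11.5   4.2  18.1] x 49.8 z 82.2
fixed top 2436 y [50.7 61.8 72.1] x 49.9 z 82.2
fin top 147 y [24.1 26.1 27.6] x 83.1 z 86.2
foot top 176 y [20.2 29.2 31.7] x 83.2 z 70.3
s4
jaw top 214 y [-12.    2.1  17.4] x 50.4 z 81.8
fixed top 131 y [50.1 60.7 71.5] x 49.7 z 81.9
fin top 16 y [23.3 25.6 28.8] x 84.0 z 85.7
foot top 20 y [19.  22.6 27.2] x 83.8 z 70.3
wheel 57 y [-15.3  -1.8  12.9] x -34.8 z 81.3
scene0
jaw top 125 y [-15.3  -0.6  14. ] x 50.0 z 81.7
fixed top 93 y [55.4 64.7 75.7] x 49.7 z 81.8
fin top 9 y [27.5 28.8 30.7] x 83.6 z 85.2
foot top 12 y [24.2 30.6 34.6] x 85.3 z 70.3
wheel 29 y [-10.2   4.6  16.3] x -35.4 z 81.0
```

View pics/w4a.png

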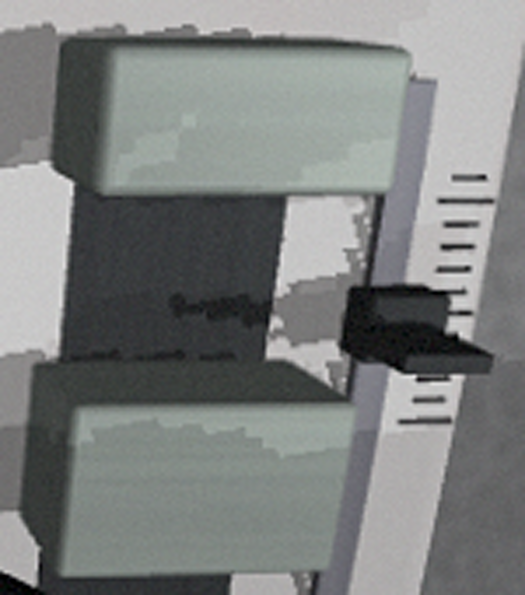

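Jaw face is at y≈18.4 and the mark at ≈25.9, so 7.5 mm remain. That is 30 mm of rim, one more stroke like the first.

Emit:
move_arm(
  series=[
    [0,0,0,0.015,0,0,0],
    [0,0,0,0.03,0,0,0],
    [0,0,0,0.03,0.01,0,0],
    [0,0,0,0.03,0.017,0,0],
    [0,0,0,0.03,0.017,0,0],
  ],
)

```text
time: 6.42
position: [562.8, 1.1, 41.0]
ee_rot: [-1.12, 1.342, -1.339]
contact_force: [1.9, -1.8, 2.8]
grip_width: -0.0
```

Emit:
move_arm(
  series=[
    [0,0,0,0,0.0015,0,0],
    [0,0,0,0,0.003,0,0],
    [0,0,0,0,0.003,0,0],
    [0,0,0,0,0.003,0,0],
  ],
)

```text
time: 6.75
position: [563.4, 1.3, 40.0]
ee_rot: [-1.119, 1.34, -1.339]
contact_force: [-4.1, -0.3, 5.2]
grip_width: -0.1
```

Emit:
move_arm(
  series=[
    [0,0,0,-0.004,0,0,0],
    [0,0,0,-0.008,0,0,0],
    [0,0,0,-0.012,0,0,0],
    [0,0,0,-0.015,0,0,0],
  ],
)

```text
time: 7.08
position: [566.2, 16.3, 40.1]
ee_rot: [-1.119, 1.34, -1.339]
contact_force: [-4.1, -0.5, 5.9]
grip_width: -0.0
```

Emit:
move_arm(
  series=[
    [0,0,0,-0.004,0,0,0],
    [0,0,0,-0.008,0,0,0],
    [0,0,0,-0.012,0,0,0],
    [0,0,0,-0.0145,0,0,0],
    [0,0,0,-0.0145,0,0,0],
  ],
)

```text
time: 7.5
position: [568.8, 30.8, 40.0]
ee_rot: [-1.119, 1.34, -1.339]
contact_force: [-3.1, 1.8, 4.3]
grip_width: 0.2
```

Emit:
move_arm(
  series=[
    [0,0,0,0,-0.005,0,0],
    [0,0,0,0,-0.015,0,0],
    [0,0,0,0,-0.02,0,0],
    [0,0,0,0,-0.02,0,0],
  ],
)

```text
time: 7.83
position: [569.6, 29.7, 61.6]
ee_rot: [-1.117, 1.338, -1.341]
contact_force: [0.3, -0.4, 1.0]
grip_width: -0.2
```

```bash
python3 -c "
from h import *
o=env.get_obs();print(o['position'],o['contact_force']);snap('side','s5');snap('wrist','w5');crop('w5',375,140,525,310,3.5,'w5a')
"; for t in w5 s5; do python3 meas.py $t; done
```

```text
[569.6488883   29.70397251  61.6298129 ] [ 0.28973405 -0.44385616  1.02698988]
jaw top 2699 y [-4.  11.7 25.6] x 49.9 z 82.2
fixed top 2453 y [50.7 61.8 72.1] x 49.9 z 82.2
fin top 144 y [24.1 26.1 27.6] x 82.8 z 86.2
foot top 172 y [20.3 29.3 31.7] x 83.4 z 70.3
jaw top 214 y [-4.7  9.2 25.8] x 50.1 z 82.0
fixed top 131 y [50.1 60.5 71.8] x 50.0 z 82.0
fin top 14 y [24.3 26.1 28.4] x 83.1 z 85.3
foot top 18 y [18.5 23.1 25.5] x 83.6 z 70.4
wheel 51 y [-13.9  -1.5  10.2] x -34.9 z 81.9
```

View pics/w5a.png

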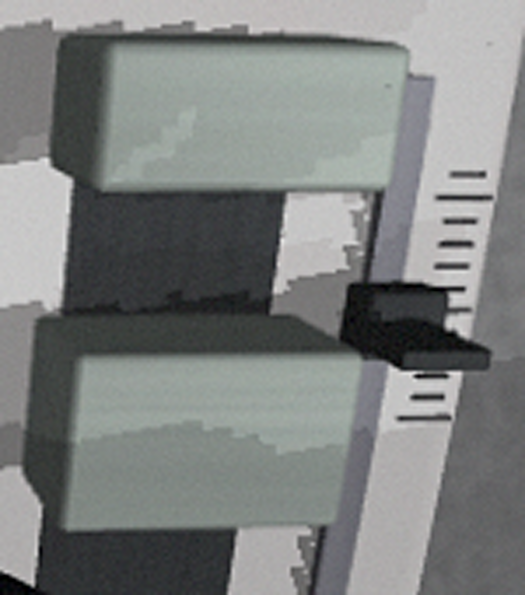

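By depth, the face is at ≈25.9 and the mark at ≈25.9. I'll withdraw upward and take an independent look from above.

Emit:
move_arm(
  series=[
    [0,0,0,0,-0.04,0,0],
    [0,0,0,0,-0.08,0,0],
    [0,0,0,0,-0.12,0,0],
    [0,0,0,0,-0.16,0,0],
    [0,0,0,0.02,-0.19,0.02,0],
  ],
)

```text
time: 8.35
position: [583.8, 9.1, 254.0]
ee_rot: [-1.118, 1.336, -1.338]
contact_force: [0.8, 0.0, 1.2]
grip_width: -0.1
```

Emit:
move_arm(
  series=[
    [0,0,0,0.03,-0.03,0.02,0],
    [0,0,0,0.05,-0.05,0.025,0],
    [0,0,0,0.05,-0.05,0.025,0],
    [0,0,0,0.05,-0.05,0.025,0],
  ],
)

```text
time: 8.68
position: [601.0, -48.1, 300.1]
ee_rot: [-1.117, 1.341, -1.342]
contact_force: [-0.4, 0.7, -0.5]
grip_width: -0.2
```

```bash
python3 -c "
from h import *
o=env.get_obs();print(o['position'],o['contact_force']);snap('side','s6');snap('wrist','w6');snap('scene','c6');crop('w6',285,75,365,155,7.5,'w6b')
"; for t in w6 s6; do python3 meas.py $t; done
```

```text
[600.95646942 -48.1271459  300.09587774] [-0.43152888  0.67644481 -0.47051375]
jaw top 634 y [-3.3 10.9 26. ] x 50.1 z 82.2
fixed top 482 y [50.9 60.9 71. ] x 49.7 z 82.2
fin top 18 y [24.8 25.4 26. ] x 83.1 z 86.8
foot top 46 y [20.6 27.7 31.3] x 84.4 z 70.2
wheel 153 y [-12.8   0.4  14.5] x -35.0 z 81.7
jaw top 210 y [-4.2  9.5 25.5] x 50.1 z 82.0
fixed top 130 y [50.3 60.3 72. ] x 49.9 z 81.9
fin top 14 y [23.6 25.5 28.9] x 82.8 z 86.2
foot top 17 y [19.1 23.5 25.8] x 83.5 z 70.3
wheel 51 y [-10.9  -0.5  13.3] x -34.7 z 81.7
```

View pics/w6.png

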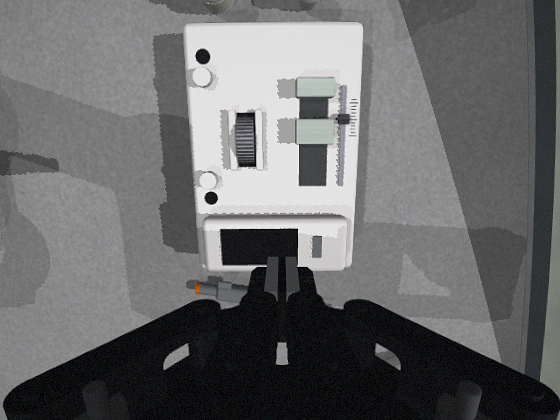

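View pics/c6.png

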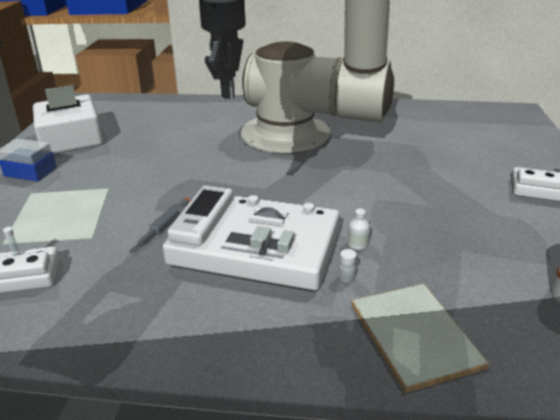

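View pics/w6b.png

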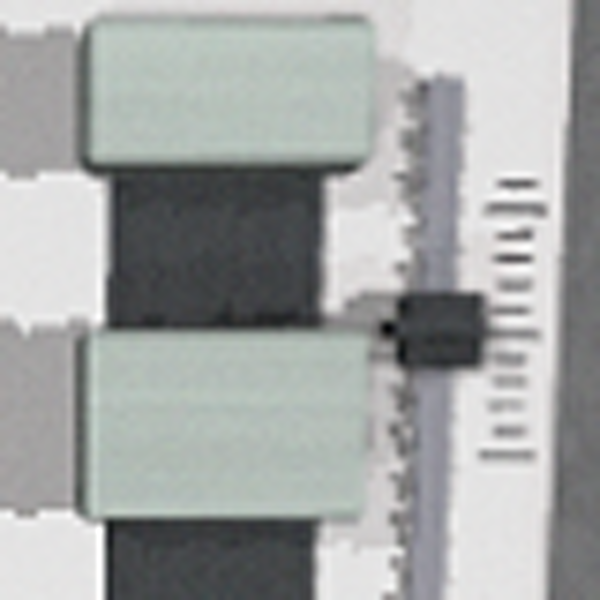

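In the top view the jaw's front edge (v≈330 in the crop) lines up with the middle of the mark (293–368, centre 330). In the scene view the bottle (360,230), vial (347,265) and pipette are where they were. The hand is clear, so I'm handing in.

```bash
python3 -c "
from h import *
print(abs(load('scene0')['im'][205:285,335:375].astype(int)-load('c6')['im'][205:285,335:375]).mean())
print(env.sign_off())"
```

```text
7.152291666666667
the job is handed in; nothing more can be done
None
```

I rolled the thumbwheel with the shut fingertips in two strokes of about 30 mm. That closed the jaw from y≈10.5 mm to y≈25.9 mm in the analyser frame. I then lifted the hand clear and handed the job in at about 9 s; the hand-in gives no verdict.

**Alignment:** Depth puts the jaw face at 25.5–26 mm and the mark at 25.4–26.1 mm. The enlarged top view shows the jaw edge on the mark's centre. The offset is well under 1 mm against the 2.2 mm allowed.

**Surroundings:** The bottle, vial and pipette looked unmoved. The mark reads the same as at the start within about 0.5 mm. Contact force read about zero after the withdrawal. My last picture comparison around the bottle and vial gave a mean difference of 7 grey levels. I took it as image noise and did not check it further.

**Disagreements:**
- **Fingertip height:** The real fingertips sit about 41 mm above the reported TCP. I saw this in the pictures, and pressing on the wheel confirmed it, so I set heights by the pictures.
- **Scene camera:** Its depth reads about 3 mm higher in y than the other two cameras, which is close to its stated calibration error. I relied on the wrist and side views.

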